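# Register the lino block in the printing stop

### The arm

A 6-joint arm with a two-finger parallel gripper is mounted at the origin on the work surface. World frame = base frame: x ahead of the robot, y to its left, z up, the work surface at z = 0. Lengths are in mm, angles in degrees, forces in N, time in s.
With the tool pointing down it reaches from about 350 to 850 mm from the base axis. Payload 8.1 kg.
Tool frame: the origin (TCP) lies on the centre line of the jaws, within the pads' length; the fingertips stand 19 mm ahead of it and the grasp point (between the pads) is the TCP (r.tip_reach is the z of the fingertips in the tool frame, in mm); z points along the fingers, y is the line along which they close (so a half turn about z gives the same grasp; the last joint's range is limited). The gripper opens to 85 mm and grips with 20 to 120 N. Pads are 22 mm wide; open, the fingers measure 114 mm over their backs; the gripper's body (76 mm by 85 mm) begins 54 mm behind the grasp point. The pads swing forward as they close: fully open they stand 13 mm farther back than shut.
Start: joints at [69.534, 7.471, 85.268, -0, 87.261, -4.893], TCP at [161.057, 577.984, 250.292] pointing down, gripper open.
Joint ranges: [-169.43, 169.43], [-51.17, 129.36], [1.28, 143.12], [-76.62, 256.62], [0, 156.53], [-152.29, 152.29]. Speed limits (degrees/s): [136.94, 136.94, 159.86, 180, 180, 180].

### API

Orientations are given as [roll, pitch, yaw] about the fixed x, y, z axes, in that order (R = Rz(yaw) Ry(pitch) Rx(roll)).
In Python, from bench import r gives the robot as it stands. The module is installed in compiled form; this text tells all that it offers.
- The arm moves only by the shell command python3 -m handwheel 'ROWS' [FORCE]. ROWS is JSON, a list of rows, each a list of 7 numbers: the shift along the tool's x, y, z in m, then the turn, a rotation vector about the tool's x, y, z in degrees, then the finger opening in m, from 0 to 0.0854. In form: [[tx, ty, tz, ax, ay, az, claw], ...]. A call has 1 to 8 rows; each row shifts and turns the commanded pose from where the row before left it, along the tool's axes as they then stand; what a row does not reach is not made up. A row lasts 1/12 s, in which the tool goes at most 41.7 mm and 7.16 degrees, less where a joint would pass 70% of its speed; a pose out of reach is approached as far as the arm can. A call with a gripper value outside its range is refused whole. The fingers move at their own pace and stop on an object; FORCE is the grip in N (left out, the last holds). Time passes only in rows, so rows that do not move let the fingers close. It gives the time, the measured TCP pose, the force, the opening and the grip force at its end, in the units of the state.
- r.sense(): the state, without advancing time (a new reading comes with each control period).
- r.snapshot(name): name is "side" or "top"; returns (picture, depth): 400x640x3 uint8, blue, green, red; 400x640 float32, mm along the optical axis (not along the pixel's ray), 0 where there is no reading.
- r.calibration(name): a dict with "vfov" (degrees; the focal length in pixels is half the picture's height over the tangent of half this angle, whatever the lens; pixels are square), "cx", "cy" (the principal point, pixels), "rvec" (rotation vector, rad) and "tvec" (3), from world to camera coordinates, as OpenCV has them. Camera axes: x right, y down, z forward; pixel columns grow to the right and rows downward; lengths in mm; the calibration is good to about 2 mm. A picture is of the moment at which its call begins. calibration takes no time and is no camera call.
- r.hand_in(): hands the job in; it is judged then, once.
The state is a dict: "time": time; "joint_pos": joint angles; "qd": joint speeds; "joint_efforts": joint torques, N m; "tool_pos": TCP position; "tcp_rot": TCP orientation; "ft_force": force on the tool from outside, world axes, zero at the start; "wrist_torque": the same for the moment, N m; "finger_gap": finger opening in mm; "grip_force": force on a finger pad.
Only numpy, scipy, OpenCV 4.12 (cv2) and the standard library are available. Lean on these libraries where they do the work, as an engineer would, in place of code of your own. Each camera call takes 0.05 s, during which the arm holds its last target. There are 200 camera calls.

### The job

Get the lino block ready for printing using pushes only: first nudge the violet ink jar out of the corner, sliding it along the table until it stands wholly on the round mark, then push the blue lino block along the table into the corner until it sits flush against both wooden fences. Pinch and lift nothing, handle the jar gently and keep it upright, and leave everything else on the table where it is; finish with the gripper clear.

Things in the scene. Friction and masses are not known exactly. Their poses are not given: they have to be found in the camera images.
- jig: fixed L-shaped wooden stop on a flat grey sheet (no step, things slide at z=0). Origin: inner corner of the two fences at table height; x points roughly away from the robot, y left. Far fence: inner face x=0, 20 thick, 18 high, from y=20 to -200. Side fence (left): inner face y=0, 20 thick, 18 high, from x=0 to -180. Work lies on the -x, -y side
- mark: round cork-coloured mark with a yellow rim, 90 diameter, flat on the grey sheet (no step), right of the fences; origin at its centre at table height
- lino_block: loose lino printing block, plywood with blue face and carved pale leaf: 95 along x, 130 along y, 24 tall, 0.15 to 0.31 kg; origin at the centre of its underside. Parked in the corner its origin is at jig x=-47.5, y=-65, axes parallel to the jig. Starts on the robot side of the corner, turned up to 0.25 rad from the jig
- ink_jar: closed violet ink jar with a black screw cap: body 54 diameter to 46 high, cap 46 diameter to 62 high, about 0.15 to 0.3 kg, slides on its base; origin at the centre of its underside. It starts in the corner, where the block has to go.
- brayer: bystander: ink roller lying behind the side fence: black rubber roller 80 x 32 dia, wooden handle, 155 long overall; origin on the table at the roller's middle
- clear_pot: bystander: small pale round pot with white cap, 42 dia, 40 tall, standing near the free corner of the grey sheet; origin at the centre of its underside
- palette_knife: bystander: palette knife (spatula) lying beyond the far fence, about parallel to it; 250 long, origin on the table under the front end of its wooden handle
- brush_pot: bystander: white round pot 90 dia, 100 tall, with brushes standing up to 275 high; origin at the centre of its underside
- foil_tray: bystander: foil tray 170 x 110 x 40 with paint tubes; origin at the centre of its underside
- varnish_bottle: bystander: amber bottle 60 dia, 130 tall; origin at the centre of its underside
- stapler: bystander: red and black stapler 130 x 34 x 44; lying; origin at the centre of its underside
Not all that is in view belongs to the job. Several things look just like the ink_jar: the one meant starts farthest from the robot's base.

How it is judged:
By the outcome, as a careful person would: the job done as asked, in the order asked, and still so for the second after the job is handed in, with the robot touching nothing.
It also fails if it takes over 64 s, if anything falls off the work surface, if the arm or the gripper's body presses on something with over 40 N, if the wrist force passes 120 N, or if a joint passes its speed limit or range.

## Working session

There is one attempt and no reset: what is moved stays moved. The work goes in short steps, Python scripts to look and compute and a shell command to move; the robot and the scene stay as the last step left them, time stands still between calls to the robot, and variables do not carry over. Pictures are saved under pics/ and viewed, at most 12 in all, crops included, and the job is handed in when it is done.

```bash
mkdir -p pics
cat > h.py <<'E'
import numpy as np, cv2
from bench import r
def cam(n):
    c=r.calibration(n); f=200/np.tan(np.radians(c["vfov"])/2)
    R=cv2.Rodrigues(np.array(c["rvec"],float))[0]; t=np.array(c["tvec"],float).ravel()
    return c,f,R,t
def onplane(n,px,z):
    c,f,R,t=cam(n); px=np.atleast_2d(px).astype(float)
    d=np.c_[(px[:,0]-c["cx"])/f,(px[:,1]-c["cy"])/f,np.ones(len(px))]@R
    o=-R.T@t
    return o+d*((z-o[2])/d[:,2])[:,None]
def cloud(n,D):
    c,f,R,t=cam(n); v,u=np.mgrid[:400,:640]
    P=np.stack([(u-c["cx"])/f*D,(v-c["cy"])/f*D,D],-1)
    return (P-t)@R
E
python3 - <<'E'
from h import *
for n in("top","side"):
    p,d=r.snapshot(n); cv2.imwrite(f"pics/{n}0.png",p); np.save(f"{n}0.npy",d); print(r.calibration(n))
print(r.sense())
E
```

```text
{'vfov': 53.966430718418245, 'cx': 321.5859463304376, 'cy': 194.0184828645251, 'rvec': array([ 2.14476675, -2.08697335,  0.21770256]), 'tvec': array([ -21.3080594 ,  489.03041727, 1151.9708566 ])}
{'vfov': 42.465260835013225, 'cx': 317.34408053312734, 'cy': 201.35127586239176, 'rvec': array([ 2.13868546, -0.84559046,  0.41510519]), 'tvec': array([-363.46488475,  249.93340747, 1083.86918129])}
{'time': 0.1, 'joint_pos': array([ 6.95348003e+01,  7.51177238e+00,  8.53231007e+01,  1.07760335e-03,
        8.72609915e+01, -4.89276367e+00]), 'qd': array([-0.05757086, -0.00023945, -0.11484188,  0.09403094, -0.02267969,
       -0.01978984]), 'joint_efforts': array([ 1.24777442e-03, -5.70948529e+01, -5.01942265e+01, -1.86332381e-04,
        8.08910409e-03,  8.26418699e-06]), 'tool_pos': array([160.88191342, 577.55184426, 249.33837805]), 'tcp_rot': array([-1.79904576e+02, -9.24875959e-03,  1.64427504e+02]), 'ft_force': array([ 0.32202462, -0.48795322,  0.00528465]), 'wrist_torque': array([0.0238743 , 0.02996253, 0.0047535 ]), 'grip_force': 0.0, 'finger_gap': 85.41317750829063}
```

View pics/top0.png

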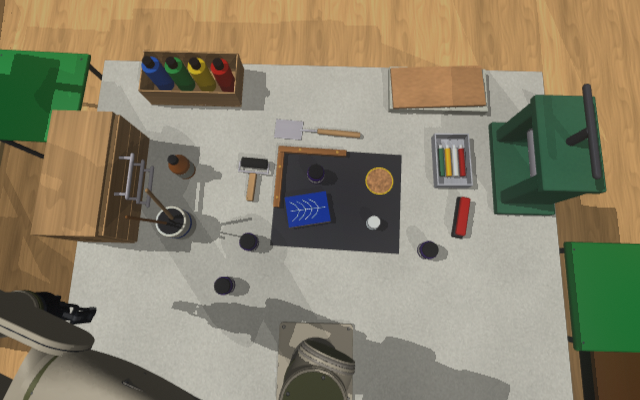

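View pics/side0.png

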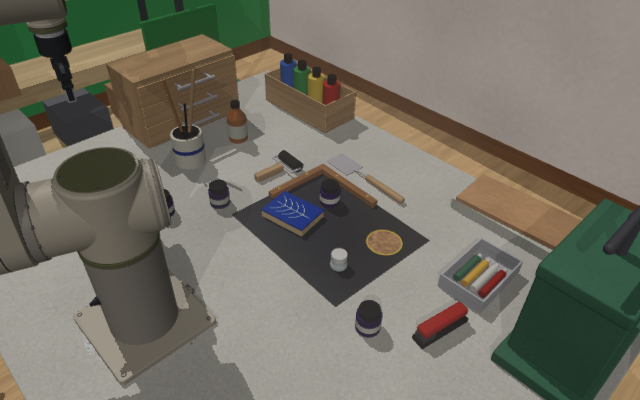

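The top view shows the fence corner near (281,152), the target jar at (316,173), the mark at (379,180), the block at (307,209) and the clear pot at (374,223). The side view agrees. Next I'll measure them.

```bash
cat > meas.py <<'E'
from h import *
import sys
def big(m,k=0):
    cs=cv2.findContours(m.astype(np.uint8)*255,cv2.RETR_EXTERNAL,cv2.CHAIN_APPROX_NONE)[0]
    return sorted(cs,key=cv2.contourArea)[-1-k]
def measure(p,d):
    H=cv2.cvtColor(p,cv2.COLOR_BGR2HSV).astype(int); h,s,v=H[...,0],H[...,1],H[...,2]
    W=cloud("top",d); roi=np.zeros((400,640),bool); roi[130:260,255:410]=1
    blue=cv2.morphologyEx((roi&(h>105)&(h<128)&(s>150)&(v>60)).astype(np.uint8),cv2.MORPH_CLOSE,np.ones((7,7)))
    c=big(blue); P=onplane("top",c[:,0],24)[:,:2].astype(np.float32)
    rc=cv2.minAreaRect(P); print("block c",np.round(rc[0],1),"size",np.round(rc[1],1),"ang",round(rc[2],1),"corners",np.round(cv2.boxPoints(rc)).tolist())
    blk=P
    X,Y,Z=W[...,0],W[...,1],W[...,2]
    m=roi&(Z>53)&(Z<72)&(d>0)&(v<90)
    c=big(m); P=onplane("top",c[:,0],62)[:,:2].astype(np.float32)
    print("jar cap",np.round(cv2.minEnclosingCircle(P),1) if 0 else [np.round(q,1) for q in cv2.minEnclosingCircle(P)],"meanZ",Z[m].mean().round(1),m.sum())
    return H,W,roi,blk
if __name__=="__main__":
    p=cv2.imread("pics/top0.png"); d=np.load("top0.npy")
    H,W,roi,_=measure(p,d); h,s,v=H[...,0],H[...,1],H[...,2]; Z=W[...,2]
    m=roi.copy(); m[:,:355]=0; m&=(s>70)&(h<40)&(v>60)
    c=big(m); e=onplane("top",c[:,0],0)[:,:2].astype(np.float32); print("mark",cv2.fitEllipse(e))
    m=roi.copy(); m[:,350:]=0; m&=(s>80)&(h<25)&(Z>9)&(Z<27)&(v>50)
    m&=~((np.arange(640)<272)[None,:]&True)
    c=big(m); P=onplane("top",c[:,0],18)[:,:2]
    b=np.zeros((400,640,3),np.uint8); 
    print("fence bbox",P.min(0),P.max(0),cv2.boundingRect(c))
    ff=W[m]; Q=onplane("top",np.argwhere(m)[:,::-1],18)[:,:2]
    # far fence pixels: large x; inner boundary: lowest x per y column
    far=P[P[:,1]<Q[:,1].max()-45]; side=P[P[:,0]<Q[:,0].max()-45]
    for nm,S,a in(("far",far,1),("side",side,0)):
        bins=np.round(S[:,a]/6); inn=[];out=[]
        for k in np.unique(bins):
            q=S[bins==k]; inn.append(q[q[:,1-a].argmin()]); out.append(q[q[:,1-a].argmax()])
        inn,out=np.array(inn)[1:-1],np.array(out)[1:-1]
        print(nm,"inner fit",np.polyfit(inn[:,a],inn[:,1-a],1),"outer",np.polyfit(out[:,a],out[:,1-a],1),S[:,a].min(),S[:,a].max())
    # pot
    m=roi&(Z>34)&(Z<48)&(v>120)&(s<60); c=big(m); print("pot",cv2.minEnclosingCircle(onplane("top",c[:,0],40)[:,:2].astype(np.float32)))
    # depth-based heights near
    print("sheet Z",np.median(Z[235:245,290:350]))
E
python3 meas.py
```

```text
block c [447.7  35.5] size [ 95.2 130.2] ang 10.6 corners [[389.0, 91.0], [413.0, -37.0], [506.0, -20.0], [483.0, 108.0]]
jar cap [array([556.4,  12.9]), np.float64(23.7)] meanZ 61.8 174
mark ((549.3865966796875, -191.0922393798828), (90.3251953125, 91.42727661132812), 101.88076782226562)
fence bbox [450.83665494 -82.71915164] [650.37913439 143.22069033] (273, 146, 74, 62)
far inner fit [4.20833967e-02 6.25408039e+02] outer [4.01565887e-02 6.44466977e+02] -82.7191516366041 97.83780909110513
side inner fit [ -0.72042234 490.52138777] outer [-4.03387283e-02  1.61152766e+02] 450.83665494448286 650.3791343854896
pot ((408.35205078125, -168.1264190673828), 19.450281143188477)
sheet Z 1.0518702256523915
```

```bash
python3 -c "
from h import *
print(r.tip_reach)"
python3 -m handwheel '[[0,0,-0.02,0,0,7,0.04],[0,0,-0.02,0,0,7,0.04],[0,0,-0.02,0,0,7,0.04],[0,0,-0.02,0,0,7,0.04],[0,0,-0.02,0,0,7,0.04],[0,0,-0.02,0,0,7,0.04],[0,0,-0.02,0,0,7,0.04],[0,0,-0.01,0,0,7,0.04]]'
python3 -m handwheel '[[0,0,0,0,0,7,0.04],[0,0,0,0,0,7,0.04],[0,0,0,0,0,6.8,0.04],[0,0,0,0,0,0,0.04],[0,0,0,0,0,0,0.04]]'
cat > go.py <<'E'
import sys
from h import *
from scipy.spatial.transform import Rotation as Ro
s=r.sense(); R=Ro.from_euler("xyz",s["tcp_rot"],degrees=True)
g=np.array([float(a) for a in sys.argv[1:4]])
print("now",s["tool_pos"].round(1),s["tcp_rot"].round(2),"t",round(s["time"],2),"F",s["ft_force"].round(1),"gap",round(s["finger_gap"],1),"tip",r.tip_reach)
print("tool delta m",(R.inv().apply(g-s["tool_pos"])/1000).round(4))
E
python3 go.py 556 70 250
```

```text
19.0
time: 0.77
tool_pos: [161.2, 578.3, 402.9]
tcp_rot: [179.9, -0.1, 108.1]
ft_force: [-0.5, 0.8, -0.3]
finger_gap: 39.9
grip_force: 0.0
time: 1.18
tool_pos: [161.0, 577.9, 399.8]
tcp_rot: [-180.0, 0.0, 87.8]
ft_force: [0.0, 0.4, -0.4]
finger_gap: 40.0
grip_force: 0.0
now [161.  577.9 399.8] [-1.7998e+02  5.0000e-02  8.7840e+01] t 1.18 F [ 0.   0.4 -0.4] gap 40.0 tip 19.0
tool delta m [-0.4925  0.4139  0.1501]
```

```bash
for i in 1; do
python3 -m handwheel '[[-0.0246,0.0207,0,0,0,0,0.04],[-0.0246,0.0207,0,0,0,0,0.04],[-0.0246,0.0207,0,0,0,0,0.04],[-0.0246,0.0207,0,0,0,0,0.04],[-0.0246,0.0207,0,0,0,0,0.04],[-0.0246,0.0207,0,0,0,0,0.04],[-0.0246,0.0207,0,0,0,0,0.04],[-0.0246,0.0207,0,0,0,0,0.04]]'
python3 -m handwheel '[[-0.0246,0.0207,0,0,0,0,0.04],[-0.0246,0.0207,0,0,0,0,0.04],[-0.0246,0.0207,0,0,0,0,0.04],[-0.0246,0.0207,0,0,0,0,0.04],[-0.0246,0.0207,0,0,0,0,0.04],[-0.0246,0.0207,0,0,0,0,0.04],[-0.0246,0.0207,0,0,0,0,0.04],[-0.0246,0.0207,0,0,0,0,0.04]]' >/dev/null
python3 -m handwheel '[[-0.0246,0.0207,0.03,0,0,0,0.04],[-0.0246,0.0207,0.03,0,0,0,0.04],[-0.0246,0.0207,0.03,0,0,0,0.04],[-0.0246,0.0207,0.03,0,0,0,0.04],[0,0,0.03,0,0,0,0.04],[0,0,0,0,0,0,0.04],[0,0,0,0,0,0,0.04]]'
done
python3 go.py 556 70 120
```

```text
time: 1.85
tool_pos: [318.9, 373.1, 400.2]
tcp_rot: [-180.0, 0.0, 87.9]
ft_force: [-0.7, 0.8, 0.0]
finger_gap: 39.9
grip_force: 0.0
time: 3.1
tool_pos: [548.8, 74.5, 254.7]
tcp_rot: [-179.7, 0.0, 87.8]
ft_force: [0.8, 0.0, 1.0]
finger_gap: 40.2
grip_force: 0.0
now [548.8  74.5 254.7] [-179.71    0.     87.75] t 3.1 F [0.8 0.  1. ] gap 40.2 tip 19.0
tool delta m [-0.0042  0.0081  0.1347]
```

```bash
python3 -m handwheel '[[-0.004,0.007,0.03,0,0,0,0.04],[0,0,0.035,0,0,0,0.04],[0,0,0.035,0,0,0,0.04],[0,0,0.035,0,0,0,0.04],[0,0,0.03,0,0,0,0.04],[0,0,0.03,0,0,0,0.04],[0,0,0.015,0,0,0,0.04],[0,0,0.012,0,0,0,0.04]]'
python3 -m handwheel '[[0,0,0,0,0,0,0.04],[0,0,0,0,0,0,0.04],[0,0,0,0,0,0,0.04]]'
python3 go.py 557 70 30
python3 - <<'E'
from h import *
p,d=r.snapshot("side"); cv2.imwrite("pics/side1.png",cv2.resize(p[130:260,230:430],(800,520)))
p,d=r.snapshot("top"); np.save("top1.npy",d)
E
```

```text
time: 3.77
tool_pos: [557.7, 71.5, 35.3]
tcp_rot: [179.9, -0.0, 87.8]
ft_force: [0.0, 0.2, 0.3]
finger_gap: 40.5
grip_force: 0.0
time: 4.02
tool_pos: [559.1, 70.8, 37.3]
tcp_rot: [179.8, -0.0, 87.7]
ft_force: [0.7, 0.2, -0.4]
finger_gap: 40.1
grip_force: 0.0
now [559.1  70.8  37.3] [ 1.7977e+02 -2.0000e-02  8.7690e+01] t 4.02 F [ 0.7  0.2 -0.4] gap 40.1 tip 19.0
tool delta m [-0.0009 -0.0021  0.0073]
```

View pics/side1.png

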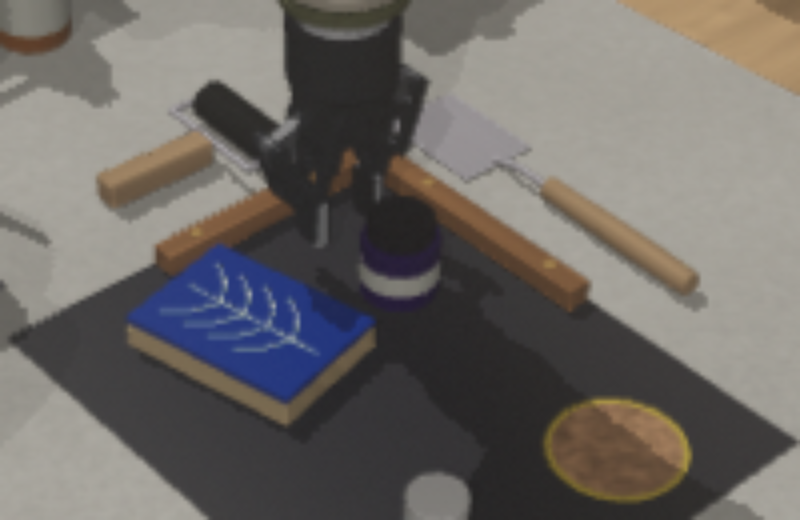

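```bash
python3 -m handwheel '[[0,-0.002,0.008,0,0,0,0.04],[-0.004,0,0,0,0,0,0.04],[-0.004,0,0,0,0,0,0.04],[-0.004,0,0,0,0,0,0.04],[-0.004,0,0,0,0,0,0.04],[-0.003,0,0,0,0,0,0.04],[-0.003,0,0,0,0,0,0.04],[-0.003,0,0,0,0,0,0.04]]'
python3 -m handwheel '[[-0.003,0,0,0,0,0,0.04],[-0.003,0,0,0,0,0,0.04],[-0.003,0,0,0,0,0,0.04],[-0.003,0,0,0,0,0,0.04],[-0.004,0,0,0,0,0,0.04],[-0.004,0,0,0,0,0,0.04],[-0.004,0,0,0,0,0,0.04],[-0.004,0,0,0,0,0,0.04]]'
python3 go.py 557 70 30
python3 - <<'E'
from h import *
p,d=r.snapshot("side"); cv2.imwrite("pics/side2.png",cv2.resize(p[130:260,230:430],(800,520)))
E
```

```text
time: 4.78
tool_pos: [554.2, 45.2, 26.7]
tcp_rot: [180.0, -0.0, 87.6]
ft_force: [0.8, 1.9, -0.6]
finger_gap: 39.9
grip_force: 0.7
time: 5.45
tool_pos: [552.7, 17.1, 26.6]
tcp_rot: [-180.0, -0.0, 87.6]
ft_force: [-0.4, 2.2, 1.2]
finger_gap: 40.0
grip_force: 1.1
now [552.7  17.1  26.6] [-1.7999e+02 -1.0000e-02  8.7620e+01] t 5.45 F [-0.4  2.2  1.2] gap 40.0 tip 19.0
tool delta m [ 0.053   0.0021 -0.0034]
```

View pics/side2.png

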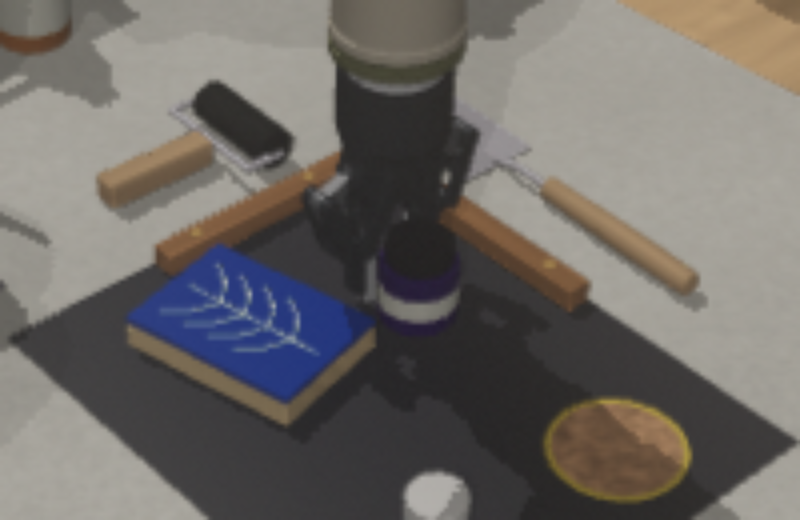

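```bash
python3 -m handwheel '[[-0.005,0.001,0,0,0,0,0.04],[-0.005,0.001,0,0,0,0,0.04],[-0.005,0.001,0,0,0,0,0.04],[-0.006,0.001,0,0,0,0,0.04],[-0.006,0,0,0,0,0,0.04],[-0.006,0,0,0,0,0,0.04],[-0.006,0,0,0,0,0,0.04],[-0.006,0,0,0,0,0,0.04]]'
python3 -m handwheel '[[-0.006,0,0,0,0,0,0.04],[-0.006,0,0,0,0,0,0.04],[-0.006,0,0,0,0,0,0.04],[-0.006,0,0,0,0,0,0.04],[-0.006,0,0,0,0,0,0.04],[-0.006,0,0,0,0,0,0.04],[-0.006,0,0,0,0,0,0.04],[-0.006,0,0,0,0,0,0.04]]'
python3 -m handwheel '[[-0.006,0,0,0,0,0,0.04],[-0.006,0,0,0,0,0,0.04],[-0.006,0,0,0,0,0,0.04],[-0.006,0,0,0,0,0,0.04],[-0.006,0,0,0,0,0,0.04],[-0.006,0,0,0,0,0,0.04],[-0.004,0,0,0,0,0,0.04],[-0.003,0,0,0,0,0,0.04]]'
python3 -m handwheel '[[-0.003,0,0,0,0,0,0.04],[-0.003,0,0,0,0,0,0.04],[0,0,0,0,0,0,0.04],[0,0,0,0,0,0,0.04]]'
python3 go.py 551 -162 30
python3 - <<'E'
from h import *
p,d=r.snapshot("side"); cv2.imwrite("pics/side3.png",cv2.resize(p[130:260,260:460],(800,520)))
E
```

```text
time: 6.17
tool_pos: [554.9, -28.4, 26.6]
tcp_rot: [-180.0, 0.0, 87.6]
ft_force: [-0.1, 2.0, 0.1]
finger_gap: 39.9
grip_force: 1.2
time: 6.83
tool_pos: [552.9, -76.2, 26.6]
tcp_rot: [-180.0, -0.0, 87.6]
ft_force: [0.0, 2.5, 0.1]
finger_gap: 39.9
grip_force: 1.2
time: 7.5
tool_pos: [551.1, -119.2, 26.6]
tcp_rot: [-180.0, 0.0, 87.6]
ft_force: [0.1, 1.6, 1.3]
finger_gap: 40.2
grip_force: 1.2
time: 7.83
tool_pos: [550.9, -124.9, 26.5]
tcp_rot: [-180.0, 0.0, 87.6]
ft_force: [0.0, 0.8, 0.3]
finger_gap: 40.3
grip_force: 0.0
now [ 550.9 -124.9   26.5] [-1.800e+02  2.000e-02  8.762e+01] t 7.83 F [0.  0.8 0.3] gap 40.3 tip 19.0
tool delta m [-0.0371  0.0016 -0.0035]
```

View pics/side3.png

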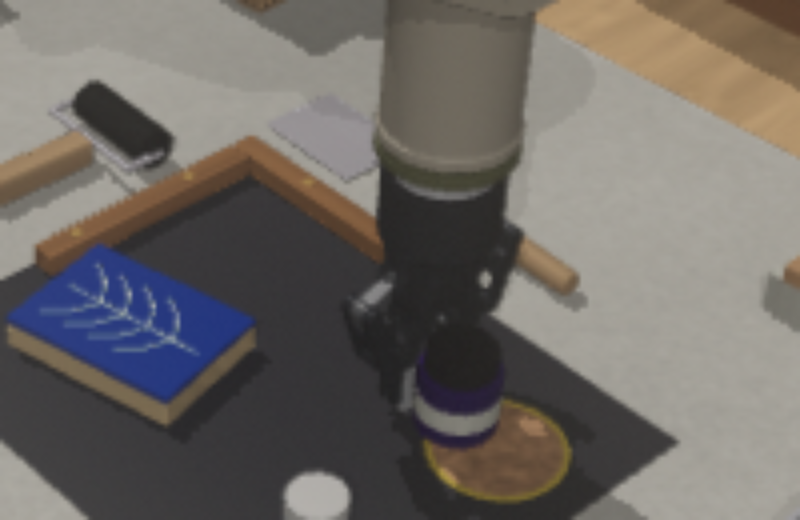

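```bash
python3 -m handwheel '[[-0.004,-0.001,0,0,0,0,0.04],[-0.005,0,0,0,0,0,0.04],[-0.005,0,0,0,0,0,0.04],[-0.005,0,0,0,0,0,0.04],[-0.005,0,0,0,0,0,0.04],[-0.004,0,0,0,0,0,0.04],[-0.003,0,0,0,0,0,0.04],[-0.002,0,0,0,0,0,0.04]]'
python3 -m handwheel '[[-0.002,0,0,0,0,0,0.04],[-0.001,0,0,0,0,0,0.04],[0,0,0,0,0,0,0.04],[0,0,0,0,0,0,0.04],[0.006,0,0,0,0,0,0.04],[0.01,0,0,0,0,0,0.04],[0.02,0,0,0,0,0,0.04],[0.03,0,0,0,0,0,0.04]]'
python3 -m handwheel '[[0.01,0,-0.03,0,0,0,0.04],[0,0,-0.035,0,0,0,0.04],[-0.01,-0.03,-0.035,0,0,0,0.06],[-0.01,-0.035,-0.02,0,0,0,0.0854],[0,-0.035,0,0,0,0,0.0854],[0,-0.035,0,0,0,0,0.0854],[0,-0.035,0,0,0,0,0.0854],[0,0,0,0,0,0,0.0854]]'
python3 - <<'E'
from h import *
from meas import measure
p,d=r.snapshot("top"); cv2.imwrite("pics/top4.png",p[100:280,220:440].repeat(3,0).repeat(3,1)); np.save("top4.npy",d)
try: measure(p,d)
except Exception as e: print(e)
E
python3 go.py 370 38 120
```

```text
time: 8.55
tool_pos: [548.5, -158.1, 26.5]
tcp_rot: [-180.0, 0.0, 87.6]
ft_force: [1.0, 2.1, -0.3]
finger_gap: 39.8
grip_force: 0.9
time: 9.22
tool_pos: [551.4, -94.8, 26.9]
tcp_rot: [180.0, 0.0, 87.5]
ft_force: [-0.0, 0.1, -0.2]
finger_gap: 39.7
grip_force: 0.0
time: 9.88
tool_pos: [378.5, -94.6, 140.5]
tcp_rot: [-179.7, -0.1, 87.6]
ft_force: [0.4, 0.2, -0.4]
finger_gap: 85.0
grip_force: 0.0
block c [447.6  35.8] size [ 95.1 129.7] ang 10.7 corners [[389.0, 91.0], [413.0, -37.0], [506.0, -19.0], [482.0, 108.0]]
jar cap [array([ 544.3, -189.5]), np.float64(23.6)] meanZ 61.8 178
now [381.6 -95.3 141.7] [-179.97   -0.     87.61] t 9.93 F [ 0.4 -0.3 -0.6] gap 85.4 tip 19.0
tool delta m [ 0.1327 -0.0172  0.0217]
```

View pics/top4.png

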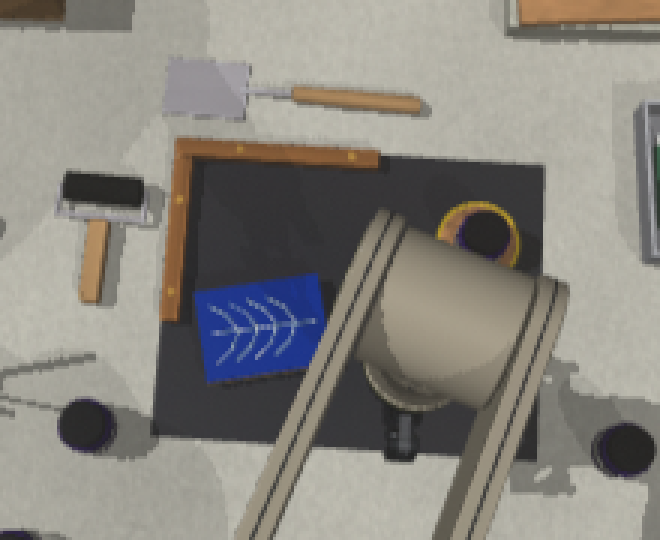

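The jar is upright at (544,-189.5), 5 mm from the mark's centre with an 18 mm margin, and the block hasn't moved. Next I'll turn the tool and go behind the block.

```bash
python3 -m handwheel '[[0.012,0,0,0,0,-7,0.0854],[0,0,0,0,0,-7,0.0854],[0,0,0,0,0,-7,0.0854],[0,0,0,0,0,-7,0.0854],[0,0,0,0,0,-7,0.0854],[0,0,0,0,0,-7,0.0854],[0,0,0,0,0,-7,0.0854],[0,0,0,0,0,-7,0.0854]]' >/dev/null
python3 -m handwheel '[[0,0,0,0,0,-7,0.0854],[0,0,0,0,0,-7,0.0854],[0,0,0,0,0,-7,0.0854],[0,0,0,0,0,-7,0.0854],[0,0,0,0,0,-6,0.0854],[0,0,0,0,0,0,0.0854],[0,0,0,0,0,0,0.0854]]'
python3 go.py 366 38 100
```

```text
time: 11.18
tool_pos: [385.6, -84.2, 142.7]
tcp_rot: [-180.0, 0.0, 177.5]
ft_force: [-0.3, 0.2, -0.3]
finger_gap: 85.3
grip_force: 0.0
now [385.6 -84.2 142.7] [-1.8000e+02  3.0000e-02  1.7747e+02] t 11.18 F [-0.3  0.2 -0.3] gap 85.3 tip 19.0
tool delta m [0.025  0.1212 0.0427]
```

```bash
python3 -m handwheel '[[0.005,0.024,0,0,0,0,0.0854],[0.005,0.024,0,0,0,0,0.0854],[0.005,0.024,0,0,0,0,0.0854],[0.005,0.024,0,0,0,0,0.0854],[0.005,0.025,0,0,0,0,0.0854],[0,0,0.02,0,0,0,0.0854],[0,0,0.02,0,0,0,0.0854],[0,0,0,0,0,0,0.0854]]'
python3 go.py 366 38 30
python3 -m handwheel '[[0,0,0.02,0,0,0,0.0854],[0,0,0.02,0,0,0,0.0854],[0,0,0.02,0,0,0,0.0854],[0,0,0.006,0,0,0,0.0854],[0,0,0.004,0,0,0,0.0854],[0,0,0,0,0,0,0.0854],[0,0,0,0,0,0,0.0854]]'
python3 go.py 366 38 24
python3 - <<'E'
from h import *
p,d=r.snapshot("side"); cv2.imwrite("pics/side5.png",cv2.resize(p[130:260,180:380],(800,520)))
E
```

```text
time: 11.85
tool_pos: [362.8, 38.3, 99.3]
tcp_rot: [180.0, -0.3, 177.5]
ft_force: [-0.8, 0.9, -0.5]
finger_gap: 85.2
grip_force: 0.0
now [362.8  38.3  99.3] [180.    -0.28 177.52] t 11.85 F [-0.8  0.9 -0.5] gap 85.2 tip 19.0
tool delta m [-0.0035 -0.0001  0.0693]
time: 12.43
tool_pos: [365.8, 37.3, 33.6]
tcp_rot: [-180.0, 0.1, 177.6]
ft_force: [-0.6, 0.1, 0.2]
finger_gap: 85.2
grip_force: 0.0
now [365.8  37.3  33.6] [-1.8000e+02  6.0000e-02  1.7758e+02] t 12.43 F [-0.6  0.1  0.2] gap 85.2 tip 19.0
tool delta m [-0.0001  0.0007  0.0096]
```

View pics/side5.png

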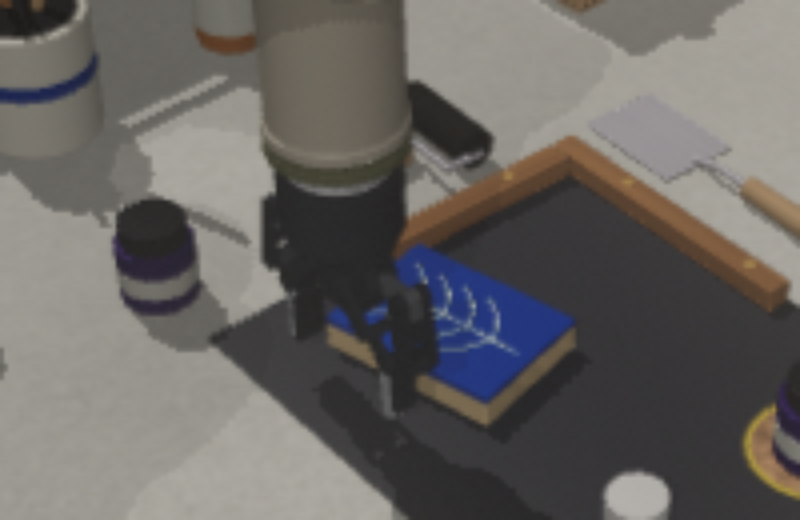

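Run:
```python
from h import *
for z in (0,8,15,22,28): print(z,onplane("side",[[277.5,233.5]],z).round(1))
```

```text
0 [[376.2  13.5   0. ]]
8 [[371.    6.9   8. ]]
15 [[366.4   1.   15. ]]
22 [[361.8  -4.8  22. ]]
28 [[357.8  -9.8  28. ]]
```

```bash
python3 -m handwheel '[[0,0,0.006,0,0,0,0.0854],[0,0,0.006,0,0,0,0.0854],[-0.004,0,0,0,0,0,0.0854],[-0.004,0,0,0,0,0,0.0854],[-0.004,0,0,0,0,0,0.0854],[-0.005,0,0,0,0,0,0.0854],[-0.005,0,0,0,0,0,0.0854],[-0.005,0,0,0,0,0,0.0854]]'
python3 -m handwheel '[[-0.005,0,0,0,0,0,0.0854],[-0.005,0,0,0,0,0,0.0854],[-0.005,0,0,0,0,0,0.0854],[-0.005,0,0,0,0,0,0.0854],[-0.005,0,0,0,0,0,0.0854],[-0.005,0,0,0,0,0,0.0854],[-0.005,0,0,0,0,0,0.0854],[-0.005,0,0,0,0,0,0.0854]]'
python3 -m handwheel '[[-0.005,0,0,0,0,0,0.0854],[-0.005,0,0,0,0,0,0.0854],[-0.005,0,0,0,0,0,0.0854],[-0.005,0,0,0,0,0,0.0854],[-0.005,0,0,0,0,0,0.0854],[-0.004,0,0,0,0,0,0.0854],[-0.003,0,0,0,0,0,0.0854],[0,0,0,0,0,0,0.0854]]'
python3 go.py 366 38 24
python3 - <<'E'
from h import *
p,d=r.snapshot("side"); cv2.imwrite("pics/side6.png",cv2.resize(p[130:260,180:380],(800,520)))
E
```

```text
time: 13.15
tool_pos: [392.5, 36.3, 20.5]
tcp_rot: [180.0, -0.0, 177.6]
ft_force: [-1.8, -0.2, 0.4]
finger_gap: 85.5
grip_force: 0.7
time: 13.82
tool_pos: [432.4, 34.5, 20.5]
tcp_rot: [-180.0, -0.0, 177.6]
ft_force: [-2.0, -0.6, 1.8]
finger_gap: 84.9
grip_force: 1.2
time: 14.48
tool_pos: [464.8, 33.3, 20.7]
tcp_rot: [180.0, 0.1, 177.6]
ft_force: [1.1, -0.5, 0.2]
finger_gap: 85.4
grip_force: 0.0
now [464.8  33.3  20.7] [1.8000e+02 5.0000e-02 1.7763e+02] t 14.48 F [ 1.1 -0.5  0.2] gap 85.4 tip 19.0
tool delta m [ 0.0989  0.0006 -0.0034]
```

View pics/side6.png

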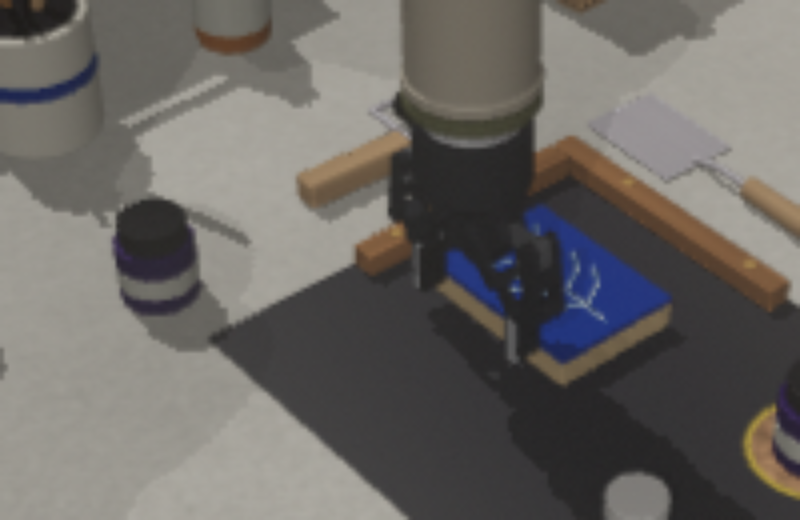

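```bash
python3 -m handwheel '[[-0.003,0,0,0,0,0,0.0854],[-0.005,0,0,0,0,0,0.0854],[-0.005,0,0,0,0,0,0.0854],[-0.005,0,0,0,0,0,0.0854],[-0.005,0,0,0,0,0,0.0854],[-0.005,0,0,0,0,0,0.0854],[-0.005,0,0,0,0,0,0.0854],[-0.005,0,0,0,0,0,0.0854]]'
python3 -m handwheel '[[-0.004,0,0,0,0,0,0.0854],[-0.003,0,0,0,0,0,0.0854],[0,0,0,0,0,0,0.0854],[0,0,0,0,0,0,0.0854],[0.01,0,0,0,0,0,0.0854],[0.03,0,0,0,0,0,0.0854],[0,0,-0.03,0,0,0,0.0854],[0,0,-0.03,0,0,0,0.0854]]'
python3 -m handwheel '[[0.02,0,-0.02,0,0,7,0.06],[0,-0.035,0,0,0,7,0.04],[0,-0.035,0,0,0,7,0.04],[0,-0.035,0,0,0,7,0.04],[0,-0.035,0,0,0,7,0.04],[0,0,0,0,0,7,0.04],[0,0,0,0,0,7,0.04],[0,0,0,0,0,7,0.04]]'
python3 -m handwheel '[[0,0,0,0,0,7,0.04],[0,0,0,0,0,7,0.04],[0,0,0,0,0,7,0.04],[0,0,0,0,0,7,0.04],[0,0,0,0,0,6,0.04],[0,0,0,0,0,0,0.04],[0,0,0,0,0,0,0.04]]'
python3 - <<'E'
from h import *
from meas import measure
p,d=r.snapshot("top"); cv2.imwrite("pics/top7.png",p[100:280,220:440].repeat(3,0).repeat(3,1)); np.save("top7.npy",d)
try: measure(p,d)
except Exception as e: print(e)
E
python3 go.py 370 38 120
```

```text
time: 15.2
tool_pos: [502.4, 31.7, 20.5]
tcp_rot: [-180.0, -0.0, 177.6]
ft_force: [-2.4, 0.8, -0.2]
finger_gap: 85.5
grip_force: 1.0
time: 15.87
tool_pos: [463.1, 33.4, 77.0]
tcp_rot: [-180.0, -0.6, 177.6]
ft_force: [1.5, 0.3, 1.4]
finger_gap: 85.4
grip_force: 0.0
time: 16.53
tool_pos: [401.6, -97.4, 100.8]
tcp_rot: [180.0, 0.0, 121.2]
ft_force: [0.0, 0.9, 0.0]
finger_gap: 39.8
grip_force: 0.0
time: 17.12
tool_pos: [401.8, -96.5, 100.6]
tcp_rot: [180.0, 0.0, 87.8]
ft_force: [-0.3, 0.2, 0.7]
finger_gap: 40.2
grip_force: 0.0
block c [567.6  19.1] size [129.9  94.5] ang 87.7 corners [[518.0, -44.0], [612.0, -48.0], [617.0, 82.0], [523.0, 86.0]]
jar cap [array([ 545.3, -190.5]), np.float64(22.5)] meanZ 62.3 135
now [401.8 -96.5 100.6] [1.7998e+02 1.0000e-02 8.7850e+01] t 17.17 F [-0.8 -0.8 -0.5] gap 39.7 tip 19.0
tool delta m [ 0.1332 -0.0369 -0.0194]
```

```bash
python3 -m handwheel '[[0.002,0.032,0,0,0,0,0.05],[0.005,0.032,0,0,0,0,0.05],[0.005,0.032,0,0,0,0,0.05],[0.005,0.032,0,0,0,0,0.05],[0.003,0.033,0,0,0,0,0.05],[0,0,0.02,0,0,0,0.05],[0,0,0,0,0,0,0.05],[0,0,0,0,0,0,0.05]]'
python3 go.py 563 -82 22
```

```text
time: 17.83
tool_pos: [562.0, -82.7, 78.8]
tcp_rot: [-179.8, -0.0, 87.8]
ft_force: [-0.9, -0.3, -0.5]
finger_gap: 49.8
grip_force: 0.0
now [562.  -82.7  78.8] [-1.7977e+02 -4.0000e-02  8.7780e+01] t 17.83 F [-0.9 -0.3 -0.5] gap 49.8 tip 19.0
tool delta m [0.0007 0.0011 0.0568]
```

View pics/top7.png

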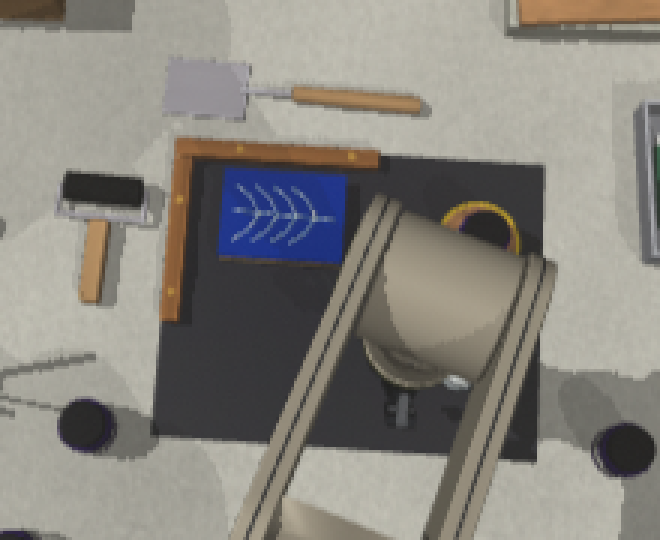

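The block is square to the jig, about 11 mm from the far fence and 34 mm from the side fence. Next I'll push it in +y.

```bash
python3 -m handwheel '[[0,0,0.02,0,0,0,0.05],[0,0,0.02,0,0,0,0.05],[0,0,0.012,0,0,0,0.05],[0,0,0.005,0,0,0,0.05],[0.004,0,0,0,0,0,0.05],[0.004,0,0,0,0,0,0.05],[0.004,0,0,0,0,0,0.05],[0.004,0,0,0,0,0,0.05]]'
python3 -m handwheel '[[0.004,0,0,0,0,0,0.05],[0.004,0,0,0,0,0,0.05],[0.004,0,0,0,0,0,0.05],[0.004,0,0,0,0,0,0.05],[0.004,0,0,0,0,0,0.05],[0.004,0,0,0,0,0,0.05],[0.003,0,0,0,0,0,0.05],[0.003,0,0,0,0,0,0.05]]'
python3 -m handwheel '[[0.002,0,0,0,0,0,0.05],[0.002,0,0,0,0,0,0.05],[0.002,0,0,0,0,0,0.05],[0.001,0,0,0,0,0,0.05]]'
python3 -m handwheel '[[0.001,0,0,0,0,0,0.05],[0.001,0,0,0,0,0,0.05],[0,0,0,0,0,0,0.05]]'
python3 go.py 563 -23 22
```

```text
time: 18.5
tool_pos: [565.1, -66.9, 24.9]
tcp_rot: [179.9, 0.0, 87.6]
ft_force: [0.5, 0.1, 0.2]
finger_gap: 50.4
grip_force: 0.0
time: 19.17
tool_pos: [565.5, -37.1, 23.6]
tcp_rot: [180.0, 0.0, 87.6]
ft_force: [-0.2, -1.9, 2.3]
finger_gap: 49.9
grip_force: 1.5
time: 19.5
tool_pos: [565.7, -30.1, 23.5]
tcp_rot: [180.0, 0.0, 87.6]
ft_force: [-0.3, -2.5, 3.4]
finger_gap: 50.3
grip_force: 1.6
time: 19.75
tool_pos: [565.8, -28.1, 23.5]
tcp_rot: [-180.0, -0.0, 87.6]
ft_force: [0.3, -1.6, 1.9]
finger_gap: 50.3
grip_force: 1.1
now [565.8 -28.1  23.5] [-1.800e+02 -1.000e-02  8.763e+01] t 19.75 F [ 0.3 -1.6  1.9] gap 50.3 tip 19.0
tool delta m [ 0.005  -0.003   0.0015]
```

```bash
python3 -m handwheel '[[0.001,0,0,0,0,0,0.05],[0.001,0,0,0,0,0,0.05],[0.001,0,0,0,0,0,0.05],[0,0,0,0,0,0,0.05]]'
python3 -m handwheel '[[0.001,0,0,0,0,0,0.05],[0,0,0,0,0,0,0.05]]'
python3 -m handwheel '[[0.001,0,0,0,0,0,0.05],[0,0,0,0,0,0,0.05]]'
python3 -m handwheel '[[0.001,0,0,0,0,0,0.05],[0,0,0,0,0,0,0.05]]'
```

```text
time: 20.08
tool_pos: [565.8, -25.0, 23.4]
tcp_rot: [-180.0, -0.0, 87.6]
ft_force: [0.7, -2.6, 1.9]
finger_gap: 50.3
grip_force: 1.0
time: 20.25
tool_pos: [565.8, -24.0, 23.4]
tcp_rot: [-180.0, -0.0, 87.6]
ft_force: [-0.2, -1.9, 0.8]
finger_gap: 49.9
grip_force: 1.0
time: 20.42
tool_pos: [565.9, -23.0, 23.4]
tcp_rot: [-180.0, -0.0, 87.6]
ft_force: [0.5, -2.5, 2.1]
finger_gap: 50.3
grip_force: 1.0
time: 20.58
tool_pos: [565.9, -22.1, 23.4]
tcp_rot: [-180.0, -0.0, 87.6]
ft_force: [0.6, -2.1, 1.3]
finger_gap: 50.2
grip_force: 0.9
```

```bash
for i in 1; do
python3 -m handwheel '[[0.001,0,0,0,0,0,0.05],[0,0,0,0,0,0,0.05]]'|grep -E "tool|ft"
python3 -m handwheel '[[0.001,0,0,0,0,0,0.05],[0,0,0,0,0,0,0.05]]'|grep -E "tool|ft"
python3 -m handwheel '[[0.001,0,0,0,0,0,0.05],[0,0,0,0,0,0,0.05]]'|grep -E "tool|ft"
done
```

```text
tool_pos: [566.0, -21.1, 23.4]
ft_force: [-0.2, -1.3, 1.5]
tool_pos: [566.0, -20.1, 23.4]
ft_force: [0.6, -2.5, 0.9]
tool_pos: [566.1, -20.0, 23.4]
ft_force: [0.6, -6.4, 0.4]
```

```bash
python3 -m handwheel '[[0.001,0,0,0,0,0,0.05],[0,0,0,0,0,0,0.05]]'|grep -E "tool|ft"
python3 -m handwheel '[[-0.01,0,0,0,0,0,0.05],[-0.02,0,0,0,0,0,0.05],[0,0,-0.03,0,0,0,0.05],[0,0,-0.035,0,0,0,0.05],[0,-0.03,-0.01,0,0,-7,0.07],[0,-0.015,0,0,0,-7,0.07],[0,0,0,0,0,-7,0.07],[0,0,0,0,0,-7,0.07]]'|grep -E "tool|ft"
python3 -m handwheel '[[0,0,0,0,0,-7,0.07],[0,0,0,0,0,-7,0.07],[0,0,0,0,0,-7,0.07],[0,0,0,0,0,-7,0.07],[0,0,0,0,0,-7,0.07],[0,0,0,0,0,-7,0.07],[0,0,0,0,0,-7,0.07],[0,0,0,0,0,-7,0.07]]'|grep -E "tool|ft"
python3 -m handwheel '[[0,0,0,0,0,-6,0.07],[0,0,0,0,0,0,0.07],[0,0,0,0,0,0,0.07]]'
python3 go.py 488 50 90
python3 - <<'E'
from h import *
from meas import measure
p,d=r.snapshot("top"); cv2.imwrite("pics/top8.png",p)
try: measure(p,d)
except Exception as e: print(e)
E
```

```text
tool_pos: [566.2, -20.0, 23.5]
ft_force: [1.0, -10.8, 0.4]
tool_pos: [519.2, -48.0, 98.7]
ft_force: [0.9, -0.1, 0.5]
tool_pos: [519.7, -48.0, 98.2]
ft_force: [-0.9, -0.3, -0.8]
time: 22.83
tool_pos: [519.8, -48.1, 98.3]
tcp_rot: [180.0, -0.0, 177.4]
ft_force: [0.1, 0.8, 0.2]
finger_gap: 69.9
grip_force: 0.0
now [519.8 -48.1  98.3] [ 1.7997e+02 -2.0000e-02  1.7744e+02] t 22.83 F [0.1 0.8 0.2] gap 69.9 tip 19.0
tool delta m [0.0361 0.0965 0.0084]
block c [570.5  87.4] size [62.7 94.4] ang 86.7 corners [[522.0, 59.0], [616.0, 53.0], [619.0, 116.0], [525.0, 121.0]]
jar cap [array([ 544.4, -189.6]), np.float64(23.5)] meanZ 61.7 179
```

```bash
python3 -m handwheel '[[0.018,0.03,0,0,0,0,0.07],[0.018,0.033,0,0,0,0,0.07],[0,0.033,0,0,0,0,0.07],[0,0,0.035,0,0,0,0.07],[0,0,0.025,0,0,0,0.07],[0,0,0.012,0,0,0,0.07],[0,0,0.005,0,0,0,0.07],[0,0,0,0,0,0,0.07]]'|grep -E "tool|ft"
python3 -m handwheel '[[-0.004,0,0,0,0,0,0.07],[-0.004,0,0,0,0,0,0.07],[-0.004,0,0,0,0,0,0.07],[-0.003,0,0,0,0,0,0.07],[-0.003,0,0,0,0,0,0.07],[-0.003,0,0,0,0,0,0.07],[-0.003,0,0,0,0,0,0.07],[-0.002,0,0,0,0,0,0.07]]'|grep -E "tool|ft"
python3 -m handwheel '[[-0.002,0,0,0,0,0,0.07],[-0.001,0,0,0,0,0,0.07],[0,0,0,0,0,0,0.07]]'|grep -E "tool|ft"
python3 -m handwheel '[[-0.001,0,0,0,0,0,0.07],[-0.001,0,0,0,0,0,0.07],[0,0,0,0,0,0,0.07]]'|grep -E "tool|ft"
python3 -m handwheel '[[-0.001,0,0,0,0,0,0.07],[0,0,0,0,0,0,0.07]]'|grep -E "tool|ft"
```

```text
tool_pos: [487.0, 49.0, 20.4]
ft_force: [0.4, 0.7, 0.0]
tool_pos: [513.8, 48.1, 21.4]
ft_force: [-4.4, -0.5, 2.3]
tool_pos: [517.1, 48.0, 21.4]
ft_force: [-1.1, 0.3, -0.3]
tool_pos: [519.1, 47.9, 21.4]
ft_force: [-1.3, -0.9, -0.9]
tool_pos: [520.1, 47.9, 21.5]
ft_force: [-1.7, 0.6, -0.7]
```

```bash
python3 -m handwheel '[[-0.001,0,0,0,0,0,0.07],[0,0,0,0,0,0,0.07]]'|grep -E "tool|ft"
python3 -m handwheel '[[-0.001,0,0,0,0,0,0.07],[0,0,0,0,0,0,0.07]]'|grep -E "tool|ft"
python3 -m handwheel '[[-0.001,0,0,0,0,0,0.07],[0,0,0,0,0,0,0.07]]'|grep -E "tool|ft"
```

```text
tool_pos: [521.2, 47.8, 21.5]
ft_force: [-2.2, -0.1, 0.0]
tool_pos: [522.2, 47.8, 21.6]
ft_force: [-1.8, 0.1, 1.0]
tool_pos: [523.2, 47.7, 21.5]
ft_force: [-1.1, -0.2, 0.4]
```

```bash
python3 -m handwheel '[[-0.001,0,0,0,0,0,0.07],[0,0,0,0,0,0,0.07]]'|grep -E "tool|ft"
python3 -m handwheel '[[-0.001,0,0,0,0,0,0.07],[0,0,0,0,0,0,0.07]]'|grep -E "tool|ft"
python3 -m handwheel '[[-0.001,0,0,0,0,0,0.07],[0,0,0,0,0,0,0.07]]'|grep -E "tool|ft"
```

```text
tool_pos: [524.2, 47.7, 21.5]
ft_force: [-1.4, 0.3, 1.1]
tool_pos: [524.3, 47.7, 21.4]
ft_force: [-6.1, -0.0, 5.0]
tool_pos: [524.4, 47.7, 21.2]
ft_force: [-10.4, 0.1, 9.3]
```

```bash
python3 -m handwheel '[[-0.001,0,0,0,0,0,0.07],[0,0,0,0,0,0,0.07],[0.003,0,0,0,0,0,0.07],[0.01,0,0,0,0,0,0.07],[0.02,0,0,0,0,0,0.07],[0,0,-0.03,0,0,0,0.07],[0.02,-0.01,-0.035,0,0,0,0.07],[0,-0.03,-0.01,0,0,7,0.05]]'|grep -E "tool|ft"
python3 -m handwheel '[[0,-0.035,0,0,0,7,0.05],[0,-0.035,0,0,0,7,0.05],[0,-0.03,0,0,0,7,0.05],[0,-0.03,0,0,0,7,0.05],[0,0,0,0,0,7,0.05],[0,0,0,0,0,7,0.05],[0,0,0,0,0,7,0.05],[0,0,0,0,0,7,0.05]]'|grep -E "tool|ft"
python3 -m handwheel '[[0,0,0,0,0,7,0.05],[0,0,0,0,0,7,0.05],[0,0,0,0,0,7,0.05],[0,0,0,0,0,6,0.05],[0,0,0,0,0,0,0.05],[0,0,0,0,0,0,0.05]]'|grep -E "tool|ft"
python3 go.py 574 -60 90
python3 - <<'E'
from h import *
from meas import measure
p,d=r.snapshot("top"); cv2.imwrite("pics/top9.png",cv2.resize(p[135:225,260:400],(784,504),interpolation=cv2.INTER_CUBIC))
try: measure(p,d)
except Exception as e: print(e)
E
```

```text
tool_pos: [473.2, 11.9, 100.9]
ft_force: [1.3, 0.2, 0.5]
tool_pos: [430.2, -112.3, 96.9]
ft_force: [0.1, 0.0, 0.2]
tool_pos: [430.1, -111.9, 96.7]
ft_force: [0.5, 0.1, -0.6]
now [ 430.1 -111.9   96.7] [1.7995e+02 2.0000e-02 8.7820e+01] t 27.72 F [ 0.5  0.1 -0.6] gap 49.6 tip 19.0
tool delta m [0.0573 0.1418 0.0068]
block c [581.9  53.5] size [128.8  93. ] ang 87.7 corners [[533.0, -9.0], [626.0, -13.0], [631.0, 116.0], [538.0, 120.0]]
list index out of range
```

View pics/top9.png

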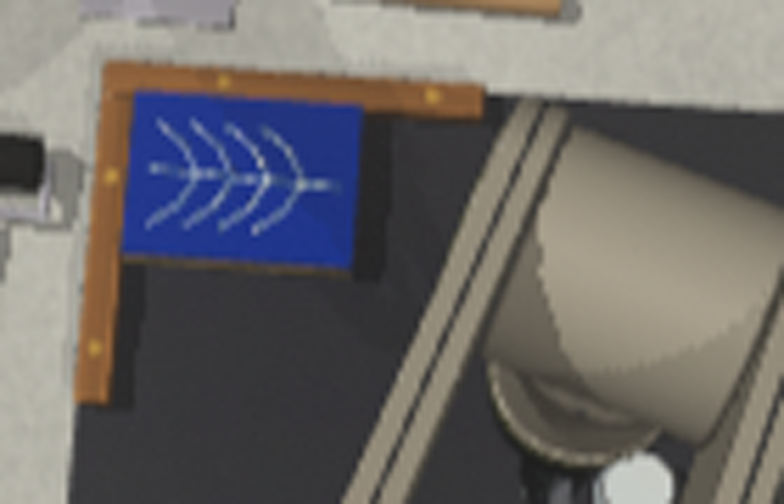

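It looks flush on both sides. I'll give it one last light nudge in y to be sure.

```bash
python3 -m handwheel '[[0.01,0.028,0,0,0,0,0.05],[0.01,0.028,0,0,0,0,0.05],[0.01,0.028,0,0,0,0,0.05],[0.01,0.028,0,0,0,0,0.05],[0.017,0.028,0,0,0,0,0.05],[0,0,0.035,0,0,0,0.05],[0,0,0.03,0,0,0,0.05],[0,0,0.008,0,0,0,0.05]]'|grep -E "tool|ft"
python3 -m handwheel '[[0.005,0,0,0,0,0,0.05],[0.006,0,0,0,0,0,0.05],[0.006,0,0,0,0,0,0.05],[0.005,0,0,0,0,0,0.05],[0.003,0,0,0,0,0,0.05],[0,0,0,0,0,0,0.05]]'|grep -E "tool|ft"
python3 go.py 572 -20 23
```

```text
tool_pos: [568.9, -59.5, 18.4]
ft_force: [-0.7, -0.2, -1.6]
tool_pos: [573.9, -34.9, 25.0]
ft_force: [-0.7, 1.3, 0.5]
now [573.9 -34.9  25. ] [1.7987e+02 1.0000e-02 8.7680e+01] t 28.93 F [-0.7  1.3  0.5] gap 50.2 tip 19.0
tool delta m [ 0.0148 -0.0025  0.002 ]
```

```bash
python3 -m handwheel '[[0.004,0,0,0,0,0,0.05],[0.003,0,0,0,0,0,0.05],[0.003,0,0,0,0,0,0.05],[0.002,0,0,0,0,0,0.05],[0,0,0,0,0,0,0.05]]'|grep -E "tool|ft"
python3 -m handwheel '[[0.001,0,0,0,0,0,0.05],[0.001,0,0,0,0,0,0.05],[0,0,0,0,0,0,0.05]]'|grep -E "tool|ft"
python3 -m handwheel '[[0.001,0,0,0,0,0,0.05],[0,0,0,0,0,0,0.05]]'|grep -E "tool|ft"
```

```text
tool_pos: [573.4, -23.1, 23.4]
ft_force: [0.9, 0.5, 1.1]
tool_pos: [573.6, -21.5, 23.5]
ft_force: [0.2, -0.7, -1.0]
tool_pos: [573.6, -20.6, 23.5]
ft_force: [-0.1, -0.1, 1.1]
```

```bash
python3 -m handwheel '[[0.001,0,0,0,0,0,0.05],[0,0,0,0,0,0,0.05]]'|grep -E "tool|ft"
python3 -m handwheel '[[0.001,0,0,0,0,0,0.05],[0,0,0,0,0,0,0.05]]'|grep -E "tool|ft"
python3 -m handwheel '[[0.0005,0,0,0,0,0,0.05],[0,0,0,0,0,0,0.05]]'|grep -E "tool|ft"
```

```text
tool_pos: [573.7, -20.4, 23.5]
ft_force: [0.1, -5.7, -0.2]
tool_pos: [573.6, -20.3, 23.5]
ft_force: [-0.4, -9.9, -0.4]
tool_pos: [573.7, -20.2, 23.5]
ft_force: [-0.4, -11.0, -0.1]
```

```bash
python3 -m handwheel '[[-0.005,0,0,0,0,0,0.05],[-0.02,0,0,0,0,0,0.05],[-0.01,0,-0.03,0,0,0,0.05],[0,0,-0.035,0,0,0,0.05],[0,-0.035,-0.035,0,0,0,0.05],[0,-0.04,-0.02,0,0,0,0.05],[0,-0.04,0,0,0,0,0.05],[-0.02,-0.02,0,0,0,0,0.05]]'|grep -E "tool|ft"
python3 -m handwheel '[[-0.02,0,0,0,0,0,0.05],[-0.02,0,0,0,0,0,0.05],[0,0,0,0,0,0,0.05],[0,0,0,0,0,0,0.05],[0,0,0,0,0,0,0.05]]'
python3 - <<'E'
from h import *
from meas import measure
p,d=r.snapshot("top"); cv2.imwrite("pics/top10.png",p[100:280,220:440].repeat(3,0).repeat(3,1))
try: measure(p,d)
except Exception as e: print(e)
E
```

```text
tool_pos: [442.5, -65.5, 137.2]
ft_force: [-0.9, -0.8, -0.6]
time: 31.35
tool_pos: [443.2, -107.3, 136.6]
tcp_rot: [180.0, -0.0, 87.6]
ft_force: [0.7, 0.1, 0.3]
finger_gap: 50.3
grip_force: 0.0
block c [581.9  53.5] size [128.8  93. ] ang 87.7 corners [[533.0, -9.0], [626.0, -13.0], [631.0, 116.0], [538.0, 120.0]]
list index out of range
```

View pics/top10.png

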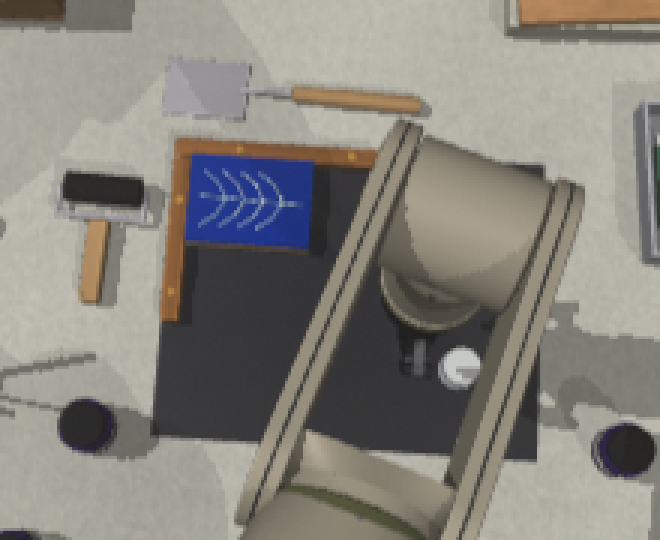

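The block sits flush in the corner, with its top-left corner at crop pixel (188,155). The jar is hidden by the arm in this view. It was last measured on the mark, and the gripper has stayed well away from it since.

```bash
python3 -c "
from bench import r
print(r.hand_in())"
```

```text
the job is handed in; nothing more can be done
None
```

The job is handed in at about 31 s: the ink jar was last measured upright about 5 mm from the mark's centre (18 mm margin; the arm hid it in the final picture), and the block is flush against both fences with the gripper clear.

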